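Pinch-test isolator feet and sort soft from firm

ROBOT

A 6-joint arm with a two-finger parallel gripper is mounted at the origin on the work surface. World frame = base frame: x ahead of the robot, y to its left, z up, the work surface at z = 0. Lengths are in mm, angles in rad, forces in N, time in s.
With the tool pointing down it reaches from about 400 to 925 mm from the base axis. Payload 12.5 kg.
Tool frame: the origin (TCP) lies at the very end of the fingers, on their centre line; the grasp point (between the pads) lies 19 mm behind it; z points along the fingers, y is the direction in which the jaws open and shut (so a half turn about z gives the same grasp; the last joint's range is limited). The gripper opens to 95 mm and grips with 3 to 60 N. Pads are 20 mm wide; open, the fingers measure 119 mm over their backs; the gripper's body (75 mm by 180 mm) begins 59 mm behind the grasp point.
Start: joints at [-1.316, 0.491, 1.559, -0, 1.092, -0.106], TCP at [220.663, -584.769, 214.661] pointing down, gripper open.
Joint ranges: [-3.1, 3.1], [-0.84, 2.19], [0.05, 2.79], [-1.13, 4.28], [0.06, 2.93], [-2.69, 2.69]. Speed limits (rad/s): [2.22, 2.22, 2.79, 3.14, 3.14, 3.14].

INTERFACE

Orientations are given as [roll, pitch, yaw] about the fixed x, y, z axes, in that order (R = Rz(yaw) Ry(pitch) Rx(roll)).
In Python, from cell import env gives the robot as it stands.
- The arm moves only by the shell command python3 -m pendant 'ROWS'. ROWS is JSON, a list that holds one entry, the list of rows, each a list of 5 numbers: the opening, from 0 (shut) to 1 (fully open), then the shift along the tool's x, y, z in m, then the turn about the tool's z in rad. A call has exactly 8 rows; each row is the pose to reach, as a shift and turn from the pose commanded when the call began, along the tool's axes at that moment; what a row does not reach only later rows make up. A row lasts 1/10 s, in which the tool goes at most 50 mm and 8.59 degrees, less where a joint would pass 70% of its speed; a pose out of reach is approached as far as the arm can. A call with a gripper value outside its range is refused whole. The fingers move at their own pace and stop on an object; the grip force is fixed at half the most. Time passes only in rows, so rows that repeat a pose let the fingers close, or fill a call up. It gives the time, the measured TCP pose, the force and the opening at its end, in the units of the state.
- env.state(): the state, without advancing time (a new reading comes with each control period).
- env.read_camera(name): name is "scene" or "top" or "wrist"; returns a dict with "image" (420x560x3 uint8, blue, green, red), "range_z" (420x560 float32, mm along the optical axis (not along the pixel's ray), 0 where there is no reading), "fx", "fy", "cx", "cy" (pixels), "rvec" (rotation vector, rad) and "tvec" (3), from world to camera coordinates, as OpenCV has them; the wrist camera has in their place "tool_from_camera" (4x4, takes a point from camera to tool coordinates, whose origin is the TCP and whose axes are the flange's). Camera axes: x right, y down, z forward; pixel columns grow to the right and rows downward; lengths in mm; the calibration is good to about 2 mm. A picture is of the moment at which its call begins: read the wrist's pose just before it.
- env.job_done(): hands the job in, once; it reports no verdict.
The state is a dict: "t": time; "joints": joint angles; "qvel": joint speeds; "tau": joint torques, N m; "eef_pos": TCP position; "tcp_rot": TCP orientation; "ft_force": force on the tool from outside, world axes, zero at the start; "moment": the same for the moment, N m; "opening": opening from 0.0 (shut) to 1.0 (fully open).
Only numpy, scipy, OpenCV 4.12 (cv2) and the standard library are available. Lean on these libraries where they do the work, as an engineer would, in place of code of your own. Each camera call takes 0.05 s, during which the arm holds its last target. There are 200 camera calls.

TASK

Two of the three spring isolator feet have gone soft. Pinch them between the fingers, plate to plate and never harder than 40 N a finger, to feel which; then push the two soft ones, pinched narrow, fully home into the two slots of the red rack, where their own springs hold them, and stand the firm one on the floor of the green tray. Set all three down gently, yellow dots up, never force a foot into the rack, and leave the rest of the bench as it is.

Things in the scene. Friction and masses are not known exactly. Their poses are not given: they have to be found in the camera images.
- foot_a: spring isolator foot: two upright steel plates, 36 wide x 52 tall x 4 mm, 48 mm apart over their outer faces along its y, joined by a blue round sleeve (at the -y plate) and a grey core that slides into it. Origin: underside, midway between the plates; z up; yellow dot on top of the sleeve; 100 to 155 g. Pinched along y it shortens by up to 10 mm (48 to 38), the +y plate moving
- foot_b: spring isolator foot, same look, size, frame and travel as foot_a. The letters a to c do not tell which are soft
- foot_c: spring isolator foot, same look, size, frame and travel as foot_a. Two of the three are soft, one is firm
- green_tray: fixed open green tray for the firm foot, 200 (its x) x 140 (its y) mm outside, 22 mm tall, 4 mm walls and 4 mm floor; origin at the centre of its underside. Stands left or right of the feet, the rack on the other side. Pinching a firm foot takes about 8 N to start and 8 N more a mm: 20 N shortens it by 1.5 mm, 40 N by 4 mm
- red_rack: fixed red rack for the soft feet, 130 (its x) x 100 (its y) mm, walls 20 mm tall, floor 5 mm thick; origin at the centre of its underside. Two slots side by side along x, 15 mm deep, 46 mm along x, 42.5 mm along y (46.5 mm at the mouth, sloping in over the top 5 mm). A foot stands in a slot with its y along the rack's y (either way round), pinched in from above and held by its own spring
- slot_1 (a point): centre of the floor of the red rack's -x slot; axes as the rack's. Pinching a soft foot takes about 1 N to start, 4 N at 4 mm, 9 N at its 10 mm stop: 20 N presses it shut to 38 mm
- slot_2 (a point): the same point of its +x slot, 62 mm from slot_1. A soft foot at home in a slot presses some 5 N on each wall; a firm one forced in would press 50 N
- puck_brass: brass sample disc, 30 mm across, 18 mm tall, a bystander; origin at the centre of its underside
- puck_resin: blue resin sample disc, 32 mm across, 16 mm tall, a bystander; origin at the centre of its underside
- bottle: amber glass bottle, 44 mm across, 100 mm tall, a bystander; origin at the centre of its underside
- driver: screwdriver lying flat, 160 mm long along its x, a bystander; origin at the centre of its underside
- dish: white dish, 70 mm across, 16 mm tall, a bystander; origin at the centre of its underside
- lens: grey objective lens, 52 mm across, 40 mm tall, a bystander; origin at the centre of its underside
- glass_box: cardboard slide box, 80 x 35 x 28 mm, a bystander; origin at the centre of its underside
Things that resemble listed ones, but are neither listed nor needed, are in the scene too. What is shaped like the foot_a but orange is not meant. There is more than one size of the red_rack; the job needs the smaller.

How it is judged (in metres and radians):
At the end, for the whole second after the job is handed in: Two feet (only soft ones go in within the force rules) stand fully down in the red rack's slots, y along the rack's y within 0.15 rad, the third in the green tray; all origins under 9 mm above the bench, dots up within 0.12 rad, at rest, released (height (world z) of each of foot_a, foot_b, foot_c below 0.009 m and angle between each of foot_a, foot_b, foot_c's own z axis and vertical below 0.12 rad and linear speed of each of foot_a, foot_b, foot_c below 0.03 m/s and contact force between each of foot_a, foot_b, foot_c and the fingers below 0.1 N and ((x of foot_a in the frame of red_rack between -0.04 and 0.04 m and y of foot_a in the frame of red_rack between -0.009 and 0.009 m and angle between the y axis of foot_a and the y axis of red_rack, either way round below 0.15 rad) or (x of foot_a in the frame of green_tray between -0.096 and 0.096 m and y of foot_a in the frame of green_tray between -0.066 and 0.066 m)) and ((x of foot_b in the frame of red_rack between -0.04 and 0.04 m and y of foot_b in the frame of red_rack between -0.009 and 0.009 m and angle between the y axis of foot_b and the y axis of red_rack, either way round below 0.15 rad) or (x of foot_b in the frame of green_tray between -0.096 and 0.096 m and y of foot_b in the frame of green_tray between -0.066 and 0.066 m)) and ((x of foot_c in the frame of red_rack between -0.04 and 0.04 m and y of foot_c in the frame of red_rack between -0.009 and 0.009 m and angle between the y axis of foot_c and the y axis of red_rack, either way round below 0.15 rad) or (x of foot_c in the frame of green_tray between -0.096 and 0.096 m and y of foot_c in the frame of green_tray between -0.066 and 0.066 m)) and horizontal distance between any of foot_a, foot_b, foot_c and slot_1 below 0.012 m and horizontal distance between any of foot_a, foot_b, foot_c and slot_2 below 0.012 m); the robot touches nothing.
It fails at once if a foot was pinched or pushed with more than 40 N by each finger (80 N over both) (contact force between any of foot_a, foot_b, foot_c and the fingers above 80 N).
It fails at once if a foot was forced into the red rack: over 60 N between them, both walls together (a soft one at home presses 5 N on each wall, a firm one would 50) (contact force between any of foot_a, foot_b, foot_c and red_rack above 60 N).
It fails at once if a foot was thrown or dropped (faster than 1.2 m/s) (linear speed of any of foot_a, foot_b, foot_c above 1.2 m/s).
It fails at once if a bystander was moved by more than 30 mm (distance of any of puck_brass, puck_resin, bottle, driver, dish, lens, glass_box from where it was at the start of the episode above 0.03 m).
It also fails if it takes over 72 s, if anything falls off the work surface, if the arm or the gripper's body presses on something with over 40 N, if the wrist force passes 120 N, or if a joint passes its speed limit or range.

## Working session

There is one attempt and no reset: what is moved stays moved. The work goes in short steps, Python scripts to look and compute and a shell command to move; the robot and the scene stay as the last step left them, time stands still between calls to the robot, and variables do not carry over. Pictures are saved under pics/ and viewed, about 8 in all and at most 12, crops included, and the job is handed in when it is done.

```bash
mkdir -p pics; ls; python3 - <<'E'
from cell import env
import cv2,numpy as np
s=env.state();print({k:np.round(v,3).tolist() for k,v in s.items()})
for n in("scene","top"):
    c=env.read_camera(n);np.savez(f'pics/{n}0.npz',**c);cv2.imwrite(f'pics/{n}0.png',c['image'])
    print(n,c['fx'],c['cx'],c['rvec'],c['tvec'])
E
```

```text
pics
{'t': 0.0, 'joints': [-1.316, 0.492, 1.559, -0.0, 1.092, -0.106], 'qvel': [0.002, -0.0, 0.001, 0.0, 0.001, -0.0], 'tau': [0.002, -61.263, -25.818, 0.069, 0.048, -0.0], 'eef_pos': [220.572, -584.488, 214.057], 'tcp_rot': [-3.14, -0.0, 0.361], 'ft_force': [-0.701, 0.095, -0.732], 'moment': [0.018, 0.039, 0.051], 'opening': 0.998}
scene 463.56361237483543 278.272155822703 [ 2.27484022  1.15515896 -0.38774196] [-301.1640841  -333.81649822 1361.7821354 ]
top 499.11264703690705 278.1809177768974 [ 2.13955536 -2.1491503   0.1590918 ] [  19.85385546  544.07109742 1339.16086927]
```

View pics/top0.png

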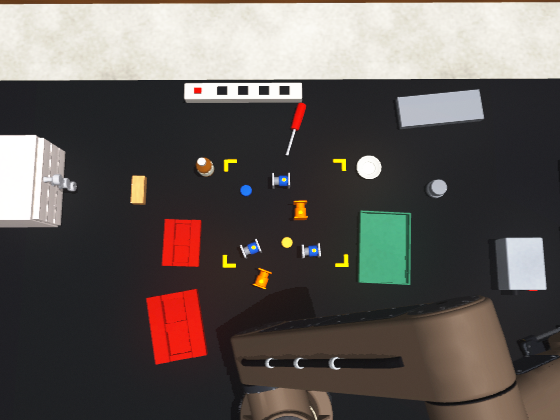

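View pics/scene0.png

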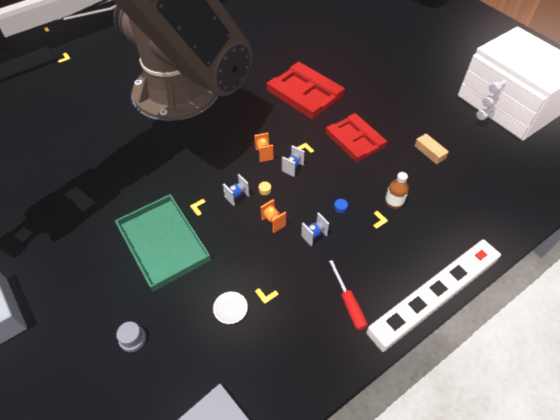

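Top view: the three blue feet are at (281,181), (251,248) and (312,251), with orange decoys at (300,210) and (262,279). The small red rack is at (182,243) and the tray at (385,247).

```bash
cat > h.py <<'E'
import cv2,numpy as np
from scipy.spatial.transform import Rotation as Ro
from cell import env
def cloud(c,T=None):
    """world xyz per pixel from the range image"""
    z=c['range_z'].astype(float);v,u=np.mgrid[:420,:560]
    P=np.dstack([(u-c['cx'])/c['fx']*z,(v-c['cy'])/c['fy']*z,z])
    if T is None:
        R=cv2.Rodrigues(np.array(c['rvec'],float))[0]
        return (P-np.array(c['tvec']).ravel())@R
    return P@T[:3,:3].T+T[:3,3]
def ray(c,uv,h,T=None):
    """pixels -> world points on the plane z=h"""
    uv=np.atleast_2d(uv).astype(float)
    d=np.c_[(uv[:,0]-c['cx'])/c['fx'],(uv[:,1]-c['cy'])/c['fy'],np.ones(len(uv))]
    if T is None:
        R=cv2.Rodrigues(np.array(c['rvec'],float))[0];o=-R.T@np.array(c['tvec']).ravel();d=d@R
    else: o=T[:3,3];d=d@T[:3,:3].T
    return o+d*((h-o[2])/d[:,2])[:,None]
def wrist():
    s=env.state();c=env.read_camera('wrist')
    T=np.eye(4);T[:3,:3]=Ro.from_euler('xyz',s['tcp_rot']).as_matrix();T[:3,3]=s['eef_pos']
    return s,c,T@np.array(c['tool_from_camera'])
def hsv(c): return cv2.cvtColor(c['image'],cv2.COLOR_BGR2HSV)
def blobs(m,a=15):
    n,l,st,ce=cv2.connectedComponentsWithStats(m.astype(np.uint8))
    return [(l==i,ce[i],st[i,4]) for i in range(1,n) if st[i,4]>=a]
def rect(p):
    """centre, sides, long-side direction of world xy points"""
    r=cv2.minAreaRect(np.float32(p[:,:2]));b=cv2.boxPoints(r)
    e=[b[1]-b[0],b[2]-b[1]];e=max(e,key=np.linalg.norm)
    return np.round(r[0],1),np.round(sorted(r[1]),1),round(float(np.arctan2(e[1],e[0])),3)
E
python3 - <<'E'
from h import *
c=dict(np.load('pics/top0.npz'));H=hsv(c);W=cloud(c)
for nm,(u,v) in dict(top=(281,181),left=(251,248),right=(312,251)).items():
    sub=np.zeros((420,560),bool);sub[v-17:v+18,u-17:u+18]=1
    # keep out orange decoys
    m=sub&(W[...,2]>44)&(W[...,2]<62)&~((H[...,0]<22)&(H[...,1]>120))
    p=W[m];print(nm,m.sum(),rect(p) if len(p)>3 else p)
    b=sub&(H[...,0]>100)&(H[...,0]<130)&(H[...,1]>150)&(H[...,2]>60);print('  blue',np.round(np.median(W[b],axis=0),1))
red=((H[...,0]<8)|(H[...,0]>172))&(H[...,1]>150)&(H[...,2]>60)
for m,ce,a in blobs(red,300):
    v,u=np.nonzero(m);print('red',ce,a,rect(ray(c,np.c_[u,v],20)))
g=(H[...,0]>65)&(H[...,0]<90)&(H[...,1]>100)&(H[...,2]>40)
for m,ce,a in blobs(g,300):
    v,u=np.nonzero(m);print('green',ce,a,rect(ray(c,np.c_[u,v],22)))
for nm,uv,h in(('brass',(287,242),18),('resin',(246,190),16),('dish',(369,167),16),('bottle',(204,167),100),('or1',(300,210),50),('or2',(262,279),50)): print(nm,ray(c,uv,h).round())
s=env.state();print(s['eef_pos'],s['tcp_rot'])
_,w,T=wrist();print(T.round(3),w['fx'])
E
```

```text
top 33 (array([633.3,   9.2]), array([33.2, 44.6]), -1.571)
  blue [630.4   3.6  38. ]
left 46 (array([442.6,  92.9]), array([34.5, 47.7]), -1.192)
  blue [443.4  88.3  37.8]
right 51 (array([436.5, -71.5]), array([35.5, 48.1]), -1.512)
  blue [435.  -75.3  37.8]
red [181.36725664 242.50719027] 1808 (array([462., 287.]), array([106.4, 132.1]), -0.031)
red [176.13311331 326.15731573] 3636 (array([235.1, 295.6]), array([145.2, 181.1]), 0.177)
green [384.56606287 247.4848162 ] 3754 (array([ 446.4, -276.4]), array([143. , 201.3]), -0.049)
brass [[461.  -7.  18.]]
resin [[610. 108.  16.]]
dish [[ 675. -242.   16.]]
bottle [[657. 216. 100.]]
or1 [[547. -43.  50.]]
or2 [[359.  62.  50.]]
[ 220.59856618 -584.56498523  214.11650452] [-3.14061245e+00 -1.04524861e-04  3.60795525e-01]
[[ 3.54000e-01 -9.06000e-01 -2.31000e-01  2.85876e+02]
 [-9.35000e-01 -3.43000e-01 -8.60000e-02 -5.59936e+02]
 [-1.00000e-03  2.46000e-01 -9.69000e-01  3.84766e+02]
 [ 0.00000e+00  0.00000e+00  0.00000e+00  1.00000e+00]] 347.80643360169256
```

```bash
cat >> h.py <<'E'
def go(x,y,z,yaw):
    """tool-frame shift [m] and turn to the given world TCP pose, from the measured one"""
    s=env.state();p=s['eef_pos'];a=s['tcp_rot'][2];d=np.array([x,y,z])-p;c,n=np.cos(a),np.sin(a)
    print('t',round(s['t'],2),'TCP',np.round(p,1),'yaw',round(a,3),'open',round(s['opening'],3),'F',np.round(s['ft_force'],1),
      '-> shift',np.round([(c*d[0]+n*d[1])/1e3,(n*d[0]-c*d[1])/1e3,-d[2]/1e3],4),'turn',round(a-yaw,3))
E
python3 -m pendant '[[[0.8,0.383,-0.404,0.014,0.3],[0.8,0.383,-0.404,0.014,0.3],[0.8,0.383,-0.404,0.014,0.3],[0.8,0.383,-0.404,0.014,0.3],[0.8,0.383,-0.404,0.014,0.3],[0.8,0.383,-0.404,0.014,0.3],[0.8,0.383,-0.404,0.014,0.3],[0.8,0.383,-0.404,0.014,0.3]]]'
python3 -c "
from h import *
go(436.5,-71.5,200,.06)"
```

```text
t: 0.95
eef_pos: [375.9, -214.3, 204.6]
tcp_rot: [3.141, -0.0, 0.06]
ft_force: [1.1, -0.3, -0.6]
opening: 0.798
t 0.95 TCP [ 375.9 -214.3  204.6] yaw 0.06 open 0.798 F [ 1.1 -0.3 -0.6] -> shift [ 0.0691 -0.1389  0.0046] turn 0.0
```

```bash

python3 -m pendant '[[[0.8,0.069,-0.139,0.005,0],[0.8,0.069,-0.139,0.005,0],[0.8,0.069,-0.139,0.005,0],[0.8,0.069,-0.139,0.005,0],[0.8,0.069,-0.139,0.005,0],[0.8,0.069,-0.139,0.005,0],[0.8,0.069,-0.139,0.005,0],[0.8,0.069,-0.139,0.005,0]]]'
cat >> h.py <<'E'
def foot(x,y,tag=None,r=45):
    """wrist view: plate tops (z 47..60) near x,y -> centre, sides, jaw yaw; non-orange"""
    s,c,T=wrist();W=cloud(c,T);H=hsv(c)
    z0=s['eef_pos'][2]
    m=(np.hypot(W[...,0]-x,W[...,1]-y)<r)&(W[...,2]>46)&(W[...,2]<60)&(c['range_z']>0)&~((H[...,0]<22)&(H[...,1]>120))
    ce,sd,an=rect(W[m]);
    print('foot',m.sum(),ce,sd,'jaw yaw',round((an+np.pi/2+np.pi/2)%np.pi-np.pi/2,3),'z',np.percentile(W[m][:,2],[5,50,95]).round(1))
    if tag: cv2.imwrite(f'pics/{tag}.png',c['image'])
    return ce
E
python3 -c "
from h import *
ce=foot(436.5,-71.5,'w1')
go(436.5,-71.5,200,.06)"
```

```text
t: 1.75
eef_pos: [435.8, -74.4, 199.6]
tcp_rot: [3.141, -0.0, 0.059]
ft_force: [0.1, -0.0, 0.1]
opening: 0.8
foot 367 [438.5 -68.7] [35.9 48.1] jaw yaw 0.075 z [50.4 52.3 53.5]
t 1.8 TCP [435.8 -74.3 199.6] yaw 0.059 open 0.803 F [ 0.  -0.4 -0.4] -> shift [ 0.0009 -0.0027 -0.0004] turn -0.001
```

View pics/w1.png

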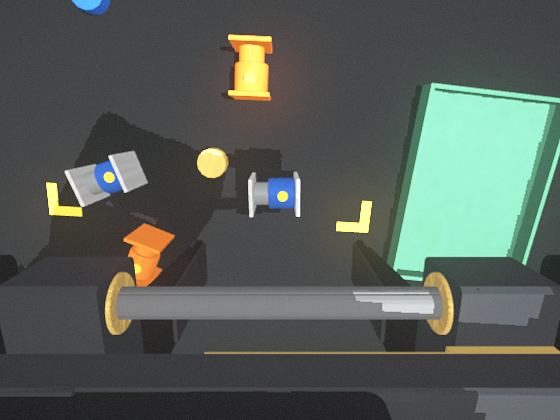

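The wrist view shows the right foot at (274,194), matching the top-camera fix to within 3 mm. Next I go down and pinch it.

```bash

python3 -m pendant '[[[0.8,0.0025,-0.004,0.05,-0.01],[0.75,0.0025,-0.004,0.1,-0.01],[0.7,0.0025,-0.004,0.15,-0.01],[0.7,0.0025,-0.004,0.1746,-0.01],[0.65,0.0025,-0.004,0.1746,-0.01],[0.6,0.0025,-0.004,0.1746,-0.01],[0.56,0.0025,-0.004,0.1746,-0.01],[0.54,0.0025,-0.004,0.1746,-0.01]]]'
python3 -m pendant '[[[0.52,0,0,0,0],[0.51,0,0,0,0],[0.5,0,0,0,0],[0.49,0,0,0,0],[0.48,0,0,0,0],[0.47,0,0,0,0],[0.46,0,0,0,0],[0.45,0,0,0,0]]]'
python3 -m pendant '[[[0.44,0,0,0,0],[0.43,0,0,0,0],[0.42,0,0,0,0],[0.41,0,0,0,0],[0.4,0,0,0,0],[0.39,0,0,0,0],[0.38,0,0,0,0],[0.38,0,0,0,0]]]'

```

```text
t: 2.6
eef_pos: [439.0, -69.4, 26.4]
tcp_rot: [3.14, -0.003, 0.071]
ft_force: [0.2, 0.6, -0.3]
opening: 0.553
t: 3.4
eef_pos: [438.6, -69.1, 25.4]
tcp_rot: [3.141, -0.001, 0.071]
ft_force: [0.2, 0.9, 7.5]
opening: 0.474
t: 4.2
eef_pos: [438.6, -69.1, 25.4]
tcp_rot: [3.141, -0.001, 0.071]
ft_force: [-0.8, 0.7, 6.9]
opening: 0.472
```

The first foot stops at 0.472 × 95 = 44.8 mm, so it is the firm one. It goes to the tray.

```bash

python3 -m pendant '[[[0.38,0,0,-0.03,0],[0.38,0,0,-0.06,0],[0.38,-0.002,0.045,-0.06,0],[0.38,-0.004,0.09,-0.06,0],[0.38,-0.006,0.135,-0.06,0],[0.38,-0.007,0.18,-0.06,0],[0.38,-0.007,0.207,-0.06,0],[0.38,-0.007,0.207,-0.06,0]]]'
python3 -c "
from h import *
go(446,-276,30.5,.07)"
```

```text
t: 5.0
eef_pos: [446.0, -279.1, 84.7]
tcp_rot: [3.141, -0.001, 0.068]
ft_force: [-0.1, -0.3, -0.5]
opening: 0.471
t 5.0 TCP [ 446.  -279.1   84.7] yaw 0.068 open 0.471 F [-0.1 -0.3 -0.5] -> shift [ 0.0002 -0.0031  0.0542] turn -0.002
```

```bash

python3 -m pendant '[[[0.38,0,0,0.02,0],[0.38,0,0,0.035,0],[0.38,0,0,0.045,0],[0.38,0,0,0.05,0],[0.38,0,0,0.052,0],[0.38,0,0,0.053,0],[0.38,0,0,0.054,0],[0.38,0,0,0.054,0]]]'
python3 -c "
from h import *
go(446,-276,30.5,.07)"
```

```text
t: 5.8
eef_pos: [446.1, -276.1, 31.3]
tcp_rot: [3.141, -0.0, 0.071]
ft_force: [0.1, 0.2, -1.0]
opening: 0.468
t 5.8 TCP [ 446.1 -276.1   31.3] yaw 0.071 open 0.468 F [ 0.1  0.2 -1. ] -> shift [-0.0001 -0.0001  0.0008] turn 0.001
```

Not touching yet, so I lower a little at a time, then release slowly.

```bash

python3 -m pendant '[[[0.38,0,0,0.0005,0],[0.38,0,0,0.001,0],[0.38,0,0,0.0015,0],[0.38,0,0,0.002,0],[0.38,0,0,0.002,0],[0.38,0,0,0.002,0],[0.38,0,0,0.002,0],[0.38,0,0,0.002,0]]]'
python3 -m pendant '[[[0.48,0,0,0,0],[0.49,0,0,0,0],[0.5,0,0,0,0],[0.52,0,0,0,0],[0.56,0,0,0,0],[0.65,0,0,0,0],[0.75,0,0,0,0],[0.75,0,0,-0.05,0]]]'
python3 -c "
from h import *
go(443,93,200,.379)"
```

```text
t: 6.6
eef_pos: [446.0, -276.1, 29.4]
tcp_rot: [3.141, -0.0, 0.071]
ft_force: [-1.0, 0.7, 5.5]
opening: 0.472
t: 7.4
eef_pos: [443.9, -274.5, 74.6]
tcp_rot: [-3.134, 0.008, 0.071]
ft_force: [0.4, 0.2, 1.0]
opening: 0.73
t 7.4 TCP [ 443.9 -274.5   74.6] yaw 0.071 open 0.73 F [0.4 0.2 1. ] -> shift [ 0.025  -0.3666 -0.1254] turn -0.308
```

```bash

python3 -m pendant '[[[0.8,0,0,-0.05,0],[0.8,0.005,-0.04,-0.075,-0.05],[0.8,0.01,-0.08,-0.1,-0.1],[0.8,0.02,-0.12,-0.125,-0.31],[0.8,0.025,-0.17,-0.125,-0.31],[0.8,0.025,-0.22,-0.125,-0.31],[0.8,0.025,-0.27,-0.125,-0.31],[0.8,0.025,-0.32,-0.125,-0.31]]]'
python3 -c "
from h import *
go(443,93,200,.379)"
```

```text
t: 8.2
eef_pos: [447.7, 46.6, 204.1]
tcp_rot: [3.141, -0.0, 0.381]
ft_force: [0.8, -0.1, -0.3]
opening: 0.797
t 8.2 TCP [447.7  46.6 204.1] yaw 0.381 open 0.797 F [ 0.8 -0.1 -0.3] -> shift [ 0.0129 -0.0448  0.0041] turn 0.002
```

```bash

python3 -m pendant '[[[0.8,0.013,-0.045,0.004,0],[0.8,0.013,-0.045,0.004,0],[0.8,0.013,-0.045,0.004,0],[0.8,0.013,-0.045,0.004,0],[0.8,0.013,-0.045,0.004,0],[0.8,0.013,-0.045,0.004,0],[0.8,0.013,-0.045,0.004,0],[0.8,0.013,-0.045,0.004,0]]]'
python3 -c "
from h import *
ce=foot(443,93)
go(*(ce+[0,-.5]),25.5,.38)"
```

```text
t: 9.0
eef_pos: [443.7, 90.8, 200.0]
tcp_rot: [3.141, -0.0, 0.38]
ft_force: [1.4, -0.9, 0.1]
opening: 0.804
foot 362 [444.7  95.9] [36.1 48.2] jaw yaw 0.378 z [50.2 52.3 53.8]
t 9.05 TCP [443.7  91.  199.9] yaw 0.38 open 0.8 F [ 0.4 -0.1  0.4] -> shift [ 0.0026 -0.0038  0.1744] turn 0.0
```

```bash

python3 -m pendant '[[[0.8,0.0025,-0.004,0.05,0],[0.75,0.0025,-0.004,0.1,0],[0.7,0.0025,-0.004,0.15,0],[0.7,0.0025,-0.004,0.1744,0],[0.65,0.0025,-0.004,0.1744,0],[0.6,0.0025,-0.004,0.1744,0],[0.56,0.0025,-0.004,0.1744,0],[0.54,0.0025,-0.004,0.1744,0]]]'
python3 -m pendant '[[[0.52,0,0,0,0],[0.51,0,0,0,0],[0.5,0,0,0,0],[0.49,0,0,0,0],[0.48,0,0,0,0],[0.47,0,0,0,0],[0.46,0,0,0,0],[0.45,0,0,0,0]]]'
python3 -m pendant '[[[0.44,0,0,0,0],[0.43,0,0,0,0],[0.42,0,0,0,0],[0.41,0,0,0,0],[0.4,0,0,0,0],[0.39,0,0,0,0],[0.38,0,0,0,0],[0.38,0,0,0,0]]]'

```

```text
t: 9.85
eef_pos: [445.2, 96.0, 27.0]
tcp_rot: [3.141, -0.003, 0.381]
ft_force: [-0.5, -0.7, 0.3]
opening: 0.551
t: 10.65
eef_pos: [444.7, 96.0, 25.8]
tcp_rot: [3.141, -0.001, 0.381]
ft_force: [0.2, 0.6, 6.7]
opening: 0.453
t: 11.45
eef_pos: [444.7, 96.0, 25.8]
tcp_rot: [3.141, -0.001, 0.381]
ft_force: [-0.2, 0.4, 6.3]
opening: 0.389
```

37.0 mm on the gripper scale: shut against the stop, so soft. I lift it and move to where the wrist camera can see the rack.

```bash

python3 -m pendant '[[[0.37,0,0,-0.03,0],[0.37,0,0,-0.07,0],[0.37,0.007,-0.028,-0.11,0.1],[0.37,0.014,-0.055,-0.14,0.2],[0.37,0.021,-0.08,-0.174,0.3],[0.37,0.028,-0.111,-0.174,0.41],[0.37,0.028,-0.111,-0.174,0.41],[0.37,0.028,-0.111,-0.174,0.41]]]'
python3 - <<'E'
from h import *
s,c,T=wrist();H=hsv(c);np.savez('pics/wr.npz',T=T,**{k:c[k] for k in('image','range_z','fx','fy','cx','cy')});cv2.imwrite('pics/w2.png',c['image'])
red=((H[...,0]<8)|(H[...,0]>172))&(H[...,1]>150)&(H[...,2]>50)
for m,ce,a in blobs(red,300):
    v,u=np.nonzero(m);W=cloud(c,T)[m]
    print(ce,a,'plane20',rect(ray(c,np.c_[u,v],20,T)),'range top',rect(W[(W[:,2]>17)&(W[:,2]<24)]),'zs',np.percentile(W[:,2],[5,50,95]).round(1))
go(0,0,0,0)
E
```

```text
t: 12.25
eef_pos: [428.6, 209.6, 199.2]
tcp_rot: [3.141, 0.001, -0.026]
ft_force: [0.3, 0.4, -1.5]
opening: 0.391
[193.0164589  167.80463576] 10268 plane20 (array([463.9, 289.3]), array([102.2, 130.8]), -0.032) range top (array([463.5, 290.2]), array([100.3, 129.9]), -0.033) zs [ 4.9 19.5 21.7]
[246.48200514 337.1966581 ] 778 plane20 (array([265.9, 250.9]), array([40.1, 50.8]), 1.545) range top (array([266.4, 252.2]), array([41.1, 47.1]), 1.531) zs [ 7.6 27.7 29.1]
t 12.3 TCP [428.8 209.  199. ] yaw -0.027 open 0.391 F [-0.7  0.1 -1.3] -> shift [-0.423   0.2205  0.199 ] turn -0.027
```

View pics/w2.png

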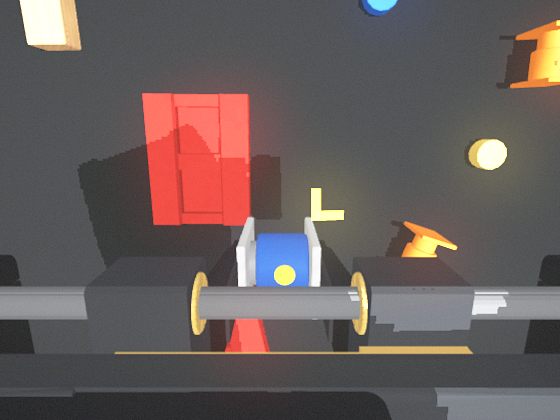

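The rack is at (200,160), its slots clear, with the gripped foot at (282,260). To find the wrist camera's sideways bias I use the gripped foot, which must be centred between the fingers.

```bash
python3 - <<'E'
from h import *
c=dict(np.load('pics/wr.npz'));T=c['T'];s=env.state()
Tt=np.eye(4);Tt[:3,:3]=Ro.from_euler('xyz',s['tcp_rot']).as_matrix();Tt[:3,3]=s['eef_pos']
W=cloud(c,np.linalg.inv(Tt)@T);H=hsv(c)
v,u=np.mgrid[:420,:560]
m=(v>215)&(v<285)&(u>230)&(u<330)&(W[...,2]>-32)&(W[...,2]<-20)
p=W[m];print(m.sum(),np.percentile(p,[0,2,50,98,100],axis=0).round(1))
for a in(-1,1):
    q=p[np.sign(p[:,1])==a];print(a,np.percentile(q,[2,50,98],axis=0).round(1))
# slots: floor points in the rack
W=cloud(c,T);f=(W[...,2]>1)&(W[...,2]<9)&(H[...,1]>150)&((H[...,0]<8)|(H[...,0]>172))&(W[...,0]>395)
for m,ce,a in blobs(f,60): print(a,rect(W[m]))
# straight edges of the rack, +y and -y outer at z 20
E
```

```text
1071 [[ -2.  -22.9 -31.9]
 [ -0.1 -21.4 -31.1]
 [ 10.4  13.4 -26.4]
 [ 17.7  20.6 -20.6]
 [ 18.2  22.2 -20.1]]
-1 [[ -0.2 -22.  -30.8]
 [ 10.4 -18.1 -26.3]
 [ 17.6 -16.  -20.7]]
1 [[  0.2  13.4 -31.1]
 [ 10.5  15.7 -26.5]
 [ 17.8  21.1 -20.5]]
916 (array([494.5, 290.3]), array([41.3, 45.7]), -0.027)
1673 (array([431.8, 292.3]), array([41.4, 45.1]), -0.027)
```

```bash

python3 -m pendant '[[[0.37,0.03,-0.04,0,0.005],[0.37,0.0636,-0.08,0,0.005],[0.37,0.0636,-0.08,0.04,0.005],[0.37,0.0636,-0.08,0.08,0.005],[0.37,0.0636,-0.08,0.115,0.005],[0.37,0.0636,-0.08,0.14,0.005],[0.37,0.0636,-0.08,0.146,0.005],[0.37,0.0636,-0.08,0.146,0.005]]]'
python3 - <<'E'
from h import *
go(494.5,287.3,46,-.032)
s,c,T=wrist();cv2.imwrite('pics/w3.png',c['image'])
H=hsv(c);W=cloud(c,T)
red=((H[...,0]<8)|(H[...,0]>172))&(H[...,1]>150)&(H[...,2]>50)&(W[...,2]>16)&(W[...,2]<25)&(W[...,0]>390)
print(rect(W[red]))
E
```

```text
t: 13.1
eef_pos: [495.1, 286.6, 52.8]
tcp_rot: [3.14, 0.002, -0.035]
ft_force: [-1.2, 0.2, -1.5]
opening: 0.388
t 13.1 TCP [495.1 286.6  52.8] yaw -0.035 open 0.388 F [-1.2  0.2 -1.5] -> shift [-0.0006 -0.0007  0.0068] turn -0.003
(array([471.8, 289.6]), array([100.3, 114.2]), -0.033)
```

View pics/w3.png

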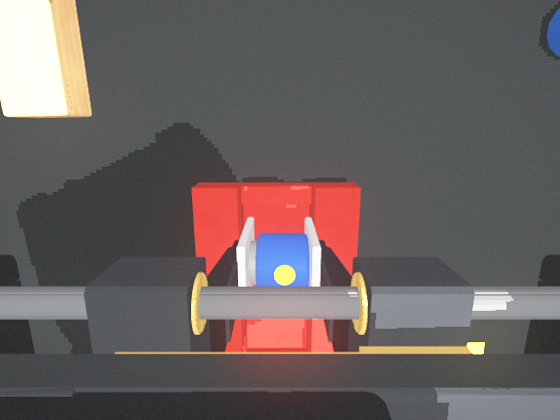

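The foot stands over the far slot, in line with it. The rack centre now reads y ≈ 288.3 after the bias correction. Lowering in steps while watching the force.

```bash

python3 -m pendant '[[[0.37,-0.0005,-0.0007,0.002,-0.003],[0.37,-0.0005,-0.0007,0.004,-0.003],[0.37,-0.0005,-0.0007,0.006,-0.003],[0.37,-0.0005,-0.0007,0.008,-0.003],[0.37,-0.0005,-0.0007,0.01,-0.003],[0.37,-0.0005,-0.0007,0.012,-0.003],[0.37,-0.0005,-0.0007,0.014,-0.003],[0.37,-0.0005,-0.0007,0.014,-0.003]]]'
python3 -c "
from h import *
go(494.5,287.3,31,-.032)"
```

```text
t: 13.95
eef_pos: [494.5, 288.1, 39.2]
tcp_rot: [3.141, 0.0, -0.031]
ft_force: [-0.3, 1.0, -0.4]
opening: 0.392
t 13.95 TCP [494.5 288.1  39.2] yaw -0.031 open 0.392 F [-0.3  1.  -0.4] -> shift [0.     0.0008 0.0082] turn 0.001
```

```bash

python3 -m pendant '[[[0.37,0,0.0005,0.001,0],[0.37,0,0.0005,0.002,0],[0.37,0,0.0005,0.003,0],[0.37,0,0.0005,0.004,0],[0.37,0,0.0005,0.005,0],[0.37,0,0.0005,0.006,0],[0.37,0,0.0005,0.0065,0],[0.37,0,0.0005,0.0065,0]]]'
python3 -c "
from h import *
go(494.5,287.3,31,-.032)"
```

```text
t: 14.75
eef_pos: [494.6, 287.7, 32.9]
tcp_rot: [3.141, 0.0, -0.031]
ft_force: [0.4, -0.1, -1.5]
opening: 0.388
t 14.75 TCP [494.6 287.7  32.9] yaw -0.031 open 0.388 F [ 0.4 -0.1 -1.5] -> shift [-0.0001  0.0004  0.0019] turn 0.001
```

```bash

python3 -m pendant '[[[0.37,0,0,0.0005,0],[0.37,0,0,0.001,0],[0.37,0,0,0.0014,0],[0.37,0,0,0.0017,0],[0.37,0,0,0.002,0],[0.37,0,0,0.0022,0],[0.37,0,0,0.0022,0],[0.37,0,0,0.0022,0]]]'
```

```text
t: 15.55
eef_pos: [494.6, 287.7, 30.9]
tcp_rot: [3.142, -0.0, -0.031]
ft_force: [0.6, -0.1, -0.4]
opening: 0.385
```

```bash

python3 -m pendant '[[[0.37,0,0,0.0003,0],[0.37,0,0,0.0005,0],[0.37,0,0,0.0007,0],[0.37,0,0,0.0007,0],[0.37,0,0,0.0007,0],[0.37,0,0,0.0007,0],[0.37,0,0,0.0007,0],[0.37,0,0,0.0007,0]]]'
```

```text
t: 16.35
eef_pos: [494.6, 287.7, 30.8]
tcp_rot: [-3.142, -0.0, -0.031]
ft_force: [-2.8, -1.4, 9.0]
opening: 0.387
```

On the floor (9 N). Releasing slowly, then up and over to the last foot.

```bash

python3 -m pendant '[[[0.4,0,0,0,0],[0.41,0,0,0,0],[0.42,0,0,0,0],[0.43,0,0,0,0],[0.44,0,0,0,0],[0.45,0,0,0,0],[0.47,0,0,0,0],[0.5,0,0,0,0]]]'
python3 -m pendant '[[[0.55,0,0,0,0],[0.62,0,0,0,0],[0.7,0,0,0,0],[0.75,0,0,0,0],[0.75,0,0,-0.03,0],[0.8,0,0,-0.08,0],[0.8,0,0,-0.13,0],[0.8,0,0,-0.169,0]]]'
python3 - <<'E'
from h import *
s,c,T=wrist();cv2.imwrite('pics/w4.png',c['image'])
foot(494,288)
go(633,9,200,0)
E
```

```text
t: 17.15
eef_pos: [494.5, 287.6, 30.0]
tcp_rot: [3.141, 0.0, -0.031]
ft_force: [0.5, -0.1, -0.0]
opening: 0.489
t: 17.95
eef_pos: [494.7, 287.8, 202.0]
tcp_rot: [-3.141, -0.002, -0.031]
ft_force: [-0.3, 1.2, -0.4]
opening: 0.8
foot 578 [495.1 289. ] [36.1 42.4] jaw yaw -0.025 z [46.2 56.5 58.4]
t 18.05 TCP [496.3 288.5 204.5] yaw -0.031 open 0.798 F [-0.3  0.2  0.2] -> shift [0.1453 0.2751 0.0045] turn -0.031
```

View pics/w4.png

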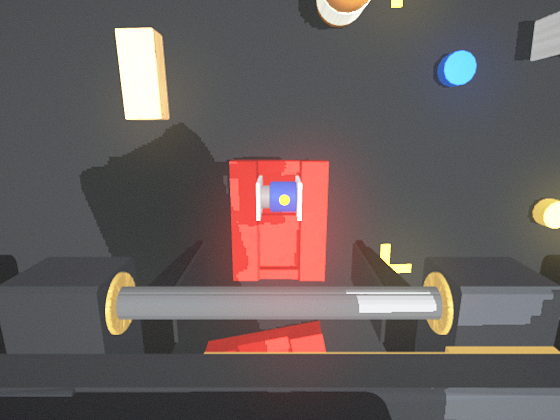

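The foot is in the far slot at (279,200), 42.4 mm wide, with its top at about 57 mm. It is home. Going to the third foot.

```bash

python3 -m pendant '[[[0.8,0.145,0.275,0.004,-0.031],[0.8,0.145,0.275,0.004,-0.031],[0.8,0.145,0.275,0.004,-0.031],[0.8,0.145,0.275,0.004,-0.031],[0.8,0.145,0.275,0.004,-0.031],[0.8,0.145,0.275,0.004,-0.031],[0.8,0.145,0.275,0.004,-0.031],[0.8,0.145,0.275,0.004,-0.031]]]'
python3 - <<'E'
from h import *
ce=foot(635,11)
go(*(ce+[0,-1]),25.5,0)
E
```

```text
t: 18.85
eef_pos: [631.0, 6.7, 193.8]
tcp_rot: [-3.142, 0.002, -0.003]
ft_force: [0.4, 1.1, -0.2]
opening: 0.803
foot 384 [636.3  12.5] [36.2 47.7] jaw yaw 0.014 z [49.8 52.3 53.5]
t 18.9 TCP [630.5   8.2 194.2] yaw -0.001 open 0.802 F [-0.7  0.  -0.3] -> shift [ 0.0058 -0.0033  0.1687] turn -0.001
```

```bash

python3 -m pendant '[[[0.8,0.005,-0.003,0.05,-0.012],[0.75,0.005,-0.003,0.1,-0.012],[0.7,0.005,-0.003,0.15,-0.012],[0.7,0.005,-0.003,0.168,-0.012],[0.65,0.005,-0.003,0.168,-0.012],[0.6,0.005,-0.003,0.168,-0.012],[0.58,0.005,-0.003,0.168,-0.012],[0.56,0.005,-0.003,0.168,-0.012]]]'
python3 -c "
from h import *
go(635.5,11.5,25.5,.01)"
```

```text
t: 19.7
eef_pos: [636.6, 11.7, 28.9]
tcp_rot: [3.141, -0.003, 0.012]
ft_force: [-0.4, 0.6, -0.1]
opening: 0.57
t 19.7 TCP [636.6  11.7  28.9] yaw 0.012 open 0.57 F [-0.4  0.6 -0.1] -> shift [-0.0011  0.0001  0.0034] turn 0.002
```

```bash

python3 -m pendant '[[[0.54,0,0,0.002,0],[0.53,0,0,0.002,0],[0.52,0,0,0.002,0],[0.51,0,0,0.002,0],[0.5,0,0,0.002,0],[0.49,0,0,0.002,0],[0.48,0,0,0.002,0],[0.47,0,0,0.002,0]]]'
python3 -m pendant '[[[0.46,0,0,0,0],[0.45,0,0,0,0],[0.44,0,0,0,0],[0.43,0,0,0,0],[0.42,0,0,0,0],[0.41,0,0,0,0],[0.39,0,0,0,0],[0.37,0,0,0,0]]]'
python3 -m pendant '[[[0.37,0,0,0,0],[0.37,0,0,-0.03,0],[0.37,0,0,-0.06,0],[0.37,0,0,-0.1,0],[0.37,0,0,-0.14,0],[0.37,0,0,-0.174,0],[0.37,0,0,-0.174,0],[0.37,0,0,-0.174,0]]]'
python3 -c "
from h import *
go(432.5,288.8,200,-.032)"
```

```text
t: 20.5
eef_pos: [636.0, 11.3, 25.2]
tcp_rot: [3.141, -0.0, 0.012]
ft_force: [0.1, 0.9, 1.5]
opening: 0.473
t: 21.3
eef_pos: [636.0, 11.3, 25.2]
tcp_rot: [3.141, -0.0, 0.012]
ft_force: [-0.9, 0.4, 2.3]
opening: 0.386
t: 22.1
eef_pos: [635.7, 11.4, 199.1]
tcp_rot: [3.141, -0.0, 0.012]
ft_force: [0.4, 0.1, -1.5]
opening: 0.391
t 22.1 TCP [635.7  11.4 199.1] yaw 0.012 open 0.391 F [ 0.4  0.1 -1.5] -> shift [-0.1999 -0.2798 -0.0009] turn 0.044
```

```bash

python3 -m pendant '[[[0.37,-0.2,-0.28,0,0.044],[0.37,-0.2,-0.28,0,0.044],[0.37,-0.2,-0.28,0,0.044],[0.37,-0.2,-0.28,0,0.044],[0.37,-0.2,-0.28,0,0.044],[0.37,-0.2,-0.28,0,0.044],[0.37,-0.2,-0.28,0,0.044],[0.37,-0.2,-0.28,0,0.044]]]'
python3 -c "
from h import *
go(432.6,289.5,52,-.032)"
```

```text
t: 22.9
eef_pos: [429.1, 291.7, 197.5]
tcp_rot: [3.14, 0.003, -0.028]
ft_force: [0.3, 0.0, -0.7]
opening: 0.393
t 22.9 TCP [429.1 291.7 197.5] yaw -0.028 open 0.393 F [ 0.3  0.  -0.7] -> shift [0.0036 0.0021 0.1455] turn 0.004
```

```bash

python3 -m pendant '[[[0.37,0,0,0.04,0],[0.37,0,0,0.08,0],[0.37,0,0,0.12,0],[0.37,0,0,0.14,0],[0.37,0,0,0.147,0],[0.37,0,0,0.147,0],[0.37,0,0,0.147,0],[0.37,0,0,0.147,0]]]'
python3 - <<'E'
from h import *
go(432.6,289.5,39,-.032)
s,c,T=wrist();cv2.imwrite('pics/w5.png',c['image'])
E
```

```text
t: 23.7
eef_pos: [433.2, 289.1, 53.1]
tcp_rot: [-3.141, -0.002, -0.032]
ft_force: [0.4, 0.1, -1.5]
opening: 0.388
t 23.7 TCP [433.2 289.1  53.1] yaw -0.032 open 0.388 F [ 0.4  0.1 -1.5] -> shift [-0.0006 -0.0004  0.0141] turn -0.0
```

View pics/w5.png

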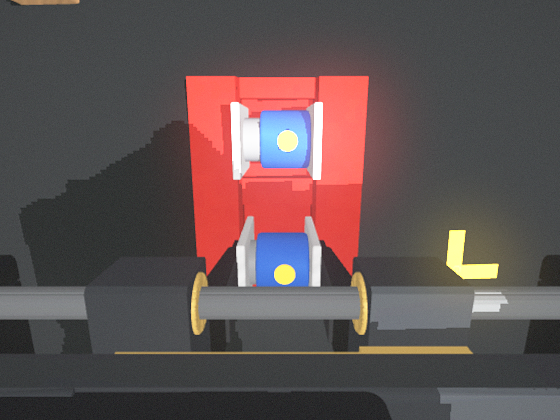

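The first soft foot sits in the far slot at (278,140). The second hangs lined up over the near slot at (280,260). Lowering it.

```bash

python3 -m pendant '[[[0.37,-0.0005,-0.0004,0.003,0],[0.37,-0.0005,-0.0004,0.006,0],[0.37,-0.0005,-0.0004,0.008,0],[0.37,-0.0005,-0.0004,0.01,0],[0.37,-0.0005,-0.0004,0.012,0],[0.37,-0.0005,-0.0004,0.014,0],[0.37,-0.0005,-0.0004,0.014,0],[0.37,-0.0005,-0.0004,0.014,0]]]'
python3 -c "
from h import *
go(432.6,289.5,30.5,-.032)"
```

```text
t: 24.55
eef_pos: [432.2, 289.4, 38.1]
tcp_rot: [3.141, 0.0, -0.032]
ft_force: [-1.0, -0.3, -1.2]
opening: 0.39
t 24.55 TCP [432.2 289.4  38.1] yaw -0.032 open 0.39 F [-1.  -0.3 -1.2] -> shift [ 0.0004 -0.0002  0.0076] turn -0.0
```

```bash

python3 -m pendant '[[[0.37,0,0,0.001,0],[0.37,0,0,0.002,0],[0.37,0,0,0.003,0],[0.37,0,0,0.004,0],[0.37,0,0,0.005,0],[0.37,0,0,0.006,0],[0.37,0,0,0.0065,0],[0.37,0,0,0.0065,0]]]'
python3 -c "
from h import *
go(432.6,289.5,30.5,-.032)"
```

```text
t: 25.35
eef_pos: [432.2, 289.3, 31.6]
tcp_rot: [3.141, 0.0, -0.032]
ft_force: [0.2, 0.0, -1.6]
opening: 0.392
t 25.35 TCP [432.2 289.3  31.6] yaw -0.032 open 0.392 F [ 0.2  0.  -1.6] -> shift [ 0.0004 -0.0002  0.0011] turn -0.0
```

```bash

python3 -m pendant '[[[0.37,0,0,0.0003,0],[0.37,0,0,0.0006,0],[0.37,0,0,0.0009,0],[0.37,0,0,0.0012,0],[0.37,0,0,0.0014,0],[0.37,0,0,0.0014,0],[0.37,0,0,0.0014,0],[0.37,0,0,0.0014,0]]]'
```

```text
t: 26.15
eef_pos: [432.2, 289.3, 30.2]
tcp_rot: [3.142, -0.0, -0.032]
ft_force: [0.2, 0.7, -0.4]
opening: 0.391
```

```bash

python3 -m pendant '[[[0.37,0,0,0.0003,0],[0.37,0,0,0.0005,0],[0.37,0,0,0.0006,0],[0.37,0,0,0.0006,0],[0.37,0,0,0.0006,0],[0.37,0,0,0.0006,0],[0.37,0,0,0.0006,0],[0.37,0,0,0.0006,0]]]'
```

```text
t: 26.95
eef_pos: [432.2, 289.4, 30.2]
tcp_rot: [-3.142, -0.0, -0.032]
ft_force: [-1.7, -0.6, 7.6]
opening: 0.385
```

On the floor (7.6 N). Release, rise and check both ends.

```bash

python3 -m pendant '[[[0.4,0,0,0,0],[0.41,0,0,0,0],[0.42,0,0,0,0],[0.43,0,0,0,0],[0.44,0,0,0,0],[0.45,0,0,0,0],[0.47,0,0,0,0],[0.5,0,0,0,0]]]'
python3 -m pendant '[[[0.55,0,0,0,0],[0.62,0,0,0,0],[0.7,0,0,0,0],[0.75,0,0,0,0],[0.75,0,0,-0.03,0],[0.8,0,0,-0.08,0],[0.8,0,0,-0.13,0],[0.8,0,0,-0.17,0]]]'
python3 -m pendant '[[[0.8,0,0,0,0],[0.8,0,0.04,0,0],[0.8,0,0.09,0,0],[0.8,0,0.14,0,0],[0.8,0,0.19,0,0],[0.8,0,0.24,0,0],[0.8,0,0.24,0,0],[0.8,0,0.24,0,0]]]'
python3 - <<'E'
from h import *
foot(494.5,289,r=31);foot(432.5,290.5,r=31)
go(0,0,0,0)
c=env.read_camera('top');cv2.imwrite('pics/top1.png',cv2.resize(c['image'][80:310,120:480],None,fx=2.2,fy=2.2))
W=cloud(c);H=hsv(c)
for x,y in((446,-276),(494.5,287.7),(432.4,289.4)):
    m=(np.hypot(W[...,0]-x,W[...,1]-y)<31)&(W[...,2]>48)&(W[...,2]<70)
    if m.sum()>3: print('top cam',m.sum(),rect(W[m]),np.median(W[m][:,2]).round(1))
E
```

```text
t: 27.75
eef_pos: [432.0, 289.2, 29.5]
tcp_rot: [3.141, 0.0, -0.032]
ft_force: [0.0, 0.6, 0.4]
opening: 0.489
t: 28.55
eef_pos: [432.2, 289.4, 202.4]
tcp_rot: [-3.141, -0.001, -0.032]
ft_force: [0.3, 0.1, -0.6]
opening: 0.8
t: 29.35
eef_pos: [424.3, 48.5, 199.2]
tcp_rot: [-3.142, 0.001, -0.035]
ft_force: [-0.1, -0.6, -0.3]
opening: 0.803
foot 767 [494.2 281.8] [30.6 35.6] jaw yaw 1.546 z [46.3 51.  58.2]
foot 955 [432.9 289.1] [36.  41.6] jaw yaw -0.034 z [46.3 51.  58.2]
t 29.45 TCP [424.3  50.2 199.3] yaw -0.032 open 0.8 F [0.  0.7 0.5] -> shift [-0.4225  0.0636  0.1993] turn -0.032
top cam 59 (array([ 444.8, -278.4]), array([32.4, 49. ]), -1.507) 54.0
top cam 65 (array([492.8, 285.9]), array([35.7, 43.4]), 1.527) 54.6
top cam 69 (array([432. , 287.2]), array([35. , 43.4]), 1.513) 54.8
```

View pics/top1.png

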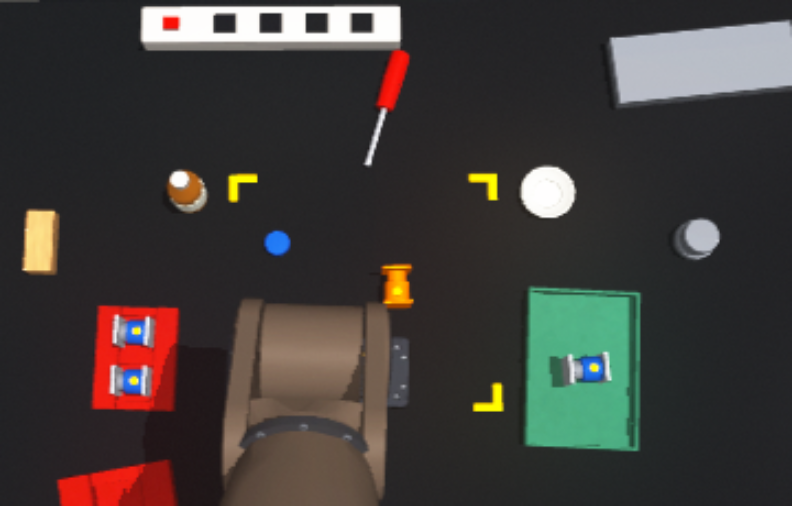

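Both soft feet are in the rack at (135,330) and (131,381). The firm foot stands in the tray at (588,368), dot up, and the bystanders in view are where they were. The arm is clear and still, so I hand in.

```bash
python3 -c "
from cell import env
print(env.state()['qvel'].round(3) if hasattr(env.state()['qvel'],'round') else env.state()['qvel']); print(env.job_done())"
```

```text
[ 0.011 -0.001 -0.001 -0.001  0.002 -0.003]
the job is handed in; nothing more can be done
None
```

I pinched all three feet with the fixed 30 N grip. One stopped at 44.8 mm (firm) and went into the green tray. The other two shut to about 37 mm (soft) and went into the two slots of the red rack. I lowered each until the wrist felt the floor (5.5 N in the tray, 9.0 N and 7.6 N in the slots), then released it slowly. I handed in at about 29.5 s, with the arm clear and still.

**Checks that passed:**
- Both racked feet stand 42–43 mm wide, in line with the rack. Their tops are about 5 mm higher than on the bench, so they are fully down.
- The firm foot stands in the tray about 2 mm from its centre, dot up. I judged this from the top camera alone.
- The bystanders visible in the last top picture look unmoved. The brass puck was hidden under the arm there, so I did not check it at the end.

**Checks that disagreed:**
- The wrist camera reads about 2–3 mm away from the top camera. I corrected about 1.3 mm of that using the gripped foot as a reference.
- The last wrist-camera fit of the far-slot foot came out wrong (35.6 × 30.6 mm), apparently because the mask cut the foot off. The wrist view just after placing it (42.4 mm wide) and the top camera both showed it correctly seated.

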